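# Roll the dice tube into its cradle

## Robot

A 6-joint arm with a two-finger parallel gripper is mounted at the origin on the work surface. World frame = base frame: x ahead of the robot, y to its left, z up, the work surface at z = 0. Lengths are in m, angles in degrees, forces in N, time in s.
With the tool pointing down it reaches from about 0.35 to 0.875 m from the base axis. Payload 4.2 kg.
Tool frame: the origin (TCP) lies on the front face of the gripper's body, between the roots of the fingers; the fingertips stand 70 mm ahead of it and the grasp point (between the pads) lies 51 mm ahead of it; x points along the fingers, y is the direction in which the jaws open and shut, and the axes are right-handed (so a half turn about x gives the same grasp; the last joint's range is limited). The gripper opens to 87 mm and grips with 3 to 60 N. Pads are 19 mm wide; open, the fingers measure 117 mm over their backs; the gripper's body (75 mm by 190 mm) begins 51 mm behind the grasp point.
Start: joints at [-57.949, 22.042, 0.453, 0, -68.411, -14.817], TCP at [0.185, -0.597, 0.292] pointing down, gripper open.
Joint ranges: [-179.83, 179.83], [-69.29, 118.12], [-61.27, 80.66], [-181.25, 117.63], [-171.15, -9.14], [-177.46, 177.46]. Speed limits (degrees/s): [159.86, 159.86, 180, 180, 180, 180].

## Interface

Orientations are given as a 3x3 rotation matrix whose columns are the frame's x, y, z axes.
In Python, from station import r, viewer, spotter gives the robot as it stands.
- The arm moves only by the tool move_arm, never from a script. Its argument "series" is a list that holds one entry, the list of rows, each a list of 7 numbers: the turn, a rotation vector about the world's x, y, z scaled (see below), then the shift along the world's x, y, z scaled (see below), then the opening, from 0 (shut) to 1 (fully open). A call has 1 to 20 rows; each row shifts and turns the pose as measured when the row begins; what a row does not reach is not made up. The controller multiplies each number of a shift by 60 mm and each number of a turn by 8 degrees. A row lasts 1/8 s, in which the tool goes at most 62.5 mm and 10.7 degrees, less where a joint would pass 70% of its speed; a pose out of reach is approached as far as the arm can. A call with a number of a shift or a turn outside -1 to 1 is refused whole. A call with a gripper value outside its range is refused whole. The fingers move at their own pace and stop on an object; the grip force is fixed at half the most. Time passes only in rows, so rows that do not move let the fingers close. It gives the time, the measured TCP pose, the force and the opening at its end, in the units of the state.
- r.sense(): the state, without advancing time (a new reading comes with each control period).
- viewer.capture(name): name is "scene" or "top"; returns (picture, depth): 384x512x3 uint8, red, green, blue; 384x512 float32, m along the optical axis (not along the pixel's ray), 0 where there is no reading.
- viewer.camera_params(name): a dict with "mtx" (3x3 intrinsics, pixels), "pose" (4x4, takes a point from camera to world coordinates). Camera axes: x right, y down, z forward; pixel columns grow to the right and rows downward; lengths in m; the calibration is good to about 2 mm. A picture is of the moment at which its call begins. camera_params takes no time and is no camera call.
- r.finish_job(): hands the job in, once; it reports no verdict.
Trained networks look in the newest picture that a camera, given by its name, has taken for a name from the list of things; names that differ only in an ending like _2 or _b are one class to them, and where a whole thing is asked for, a point or a joint stands for the part that bears it (a point fixed in the world has none). Each returns a list of dicts, best first, with "conf" (0 to 1); they miss things now and then, are a little off and sometimes report something else, mostly with a low value. They report only what shows in the picture. A call takes as long as a camera call. They do not tell look-alikes from the thing itself.
- spotter.find_in(camera, name): "centre" ([column, row] in pixels, amid what is visible of it).
- spotter.trace(camera, name): "mask" (384x512 bool, what is visible of it) and "centre" ([column, row] in pixels, amid what is visible of it).
The state is a dict: "time_s": time; "joints": joint angles; "joint_velocities": joint speeds; "effort": joint torques, N m; "tcp_pos": TCP position; "ee_rot": TCP orientation; "wrist_force": force on the tool from outside, world axes, zero at the start; "moment": the same for the moment, N m; "gripper_width": opening from 0.0 (shut) to 1.0 (fully open).
Only numpy, scipy, OpenCV 4.12 (cv2) and the standard library are available. Lean on these libraries where they do the work, as an engineer would, in place of code of your own. Each camera call takes 0.05 s, during which the arm holds its last target.

## Task

The silver dice tube has been left loose on its side on the birch ledge. Roll it gently along the ledge with your fingertips, without gripping it or picking it up, over the sloping side of the low walnut cradle and into the V groove, so that it lies seated along the groove, centred with both ends overhanging about equally, and at rest. Leave the dice, the cup, the meeple and the ring dish where they are.

Things in the scene. Friction and masses are not known exactly. Their poses are not given: they have to be found in the camera images.
- tube: silver aluminium tube with knurled twist cap, on its side, loose: a plain cylinder 40 mm in diameter, 130 mm long, 85 to 170 g. Origin mid-length on its axis, 20 mm above the ledge at the start. x along the axis (cap at +x); z starts upward, blue line there, and turns as it rolls. Starts left or right of the cradle, up to 0.35 rad off the groove's direction. Free, it stops rolling within some centimetres
- cradle: low dark walnut V cradle screwed to the ledge, fixed: 90 mm long (x, along the groove), 104 mm across (y), 9.5 mm high; origin at the centre of its underside, z up. V groove with faces at 30 degrees to level, bottom 1.5 mm above the ledge, open at both ends; lips 14 mm either side of the middle; outside them (2.6 mm flat) slopes of 15 degrees run down to the ledge, 52 mm from the middle
- cradle_seat (a point): where the tube's middle is when it lies seated and centred in the groove: over the cradle's middle, 24.6 mm above the ledge; each tube end then overhangs the cradle by 20 mm. Axes as the cradle's
- cup: steel dice cup, upright, 77 mm in diameter at the rim, 88 mm high, 170 g, on the other side of the cradle from the tube; origin at the centre of its underside. A bystander
- dish: white ceramic ring dish, 86 mm in diameter, 22 mm high, with a gold ring in it, at the far side of the cradle from the robot; origin at the centre of its underside. A bystander
- meeple: standing wooden meeple, 40 mm wide, 16 mm thick, 44 mm high; origin at the centre of its underside. A bystander
- die_red: hard plastic die, red, far left, towards the robot, 20 mm cube; origin at the centre of its underside. A bystander
- die_blue: hard plastic die, blue, far right, towards the robot, 20 mm cube; origin at the centre of its underside. A bystander
- die_green: hard plastic die, green, beyond the cradle, 20 mm cube; origin at the centre of its underside. A bystander
- die_yellow: hard plastic die, yellow, beyond the cradle, 20 mm cube; origin at the centre of its underside. A bystander
- die_black: hard plastic die, black, beyond the cradle, 20 mm cube; origin at the centre of its underside. A bystander
Things that resemble listed ones, but are neither listed nor needed, are in the scene too. Of the things that look like the tube, take the one that is farthest to the robot's right at the start.

How it is judged:
By the outcome, as a careful person would: the job done as asked, in the order asked, and still so for the second after the job is handed in, with the robot touching nothing.
It also fails if it takes over 67 s, if anything falls off the work surface, if the arm or the gripper's body presses on something with over 40 N, if the wrist force passes 120 N, or if a joint passes its speed limit or range.

## Working session

There is one attempt and no reset: what is moved stays moved. The work goes in short steps, Python scripts to look and compute and a tool call to move; the robot and the scene stay as the last step left them, time stands still between calls to the robot, and variables do not carry over. Pictures are saved under pics/ and viewed, and the job is handed in when it is done.

Besides the shell and the picture viewer there is one more tool, called after "Call:" as name(argument=value, ...), one argument or row to a line, values as JSON. move_arm: Moves the arm, as the interface text tells. Its arguments: {"type":"object","properties":{"series":{"type":"array","items":{"type":"array","items":{"type":"array","items":{"type":"number","minimum":-1,"maximum":1}}}}},"required":["series"]}

```bash
mkdir -p pics; ls
python3 - <<'E'
from station import r, viewer, spotter
import cv2, numpy as np
for n in ("scene","top"):
    p,d=viewer.capture(n); cv2.imwrite(f"pics/{n}0.png",cv2.resize(p[:,:,::-1],(800,600),interpolation=cv2.INTER_CUBIC)); np.savez(f"pics/{n}0.npz",p=p,d=d)
    c=viewer.camera_params(n); print(n,np.round(c["mtx"],1).tolist(),np.round(c["pose"],3).tolist())
    for k in ("tube","cradle"):
        for q in spotter.find_in(n,k): print(k,np.round(q["centre"]),q["conf"])
s=r.sense(); print(s["time_s"],s["wrist_force"],np.round(s["ee_rot"],3).tolist())
E
```

```text
pics
scene [[447.2, 0.0, 258.3], [0.0, 447.2, 186.3], [0.0, 0.0, 1.0]] [[-0.159, 0.556, -0.816, 1.376], [0.987, 0.102, -0.123, 0.144], [0.015, -0.825, -0.565, 0.663], [0.0, 0.0, 0.0, 1.0]]
tube [383. 170.] 0.79
tube [420. 236.] 0.77
tube [333. 224.] 0.65
cradle [248. 217.] 0.62
top [[353.7, 0.0, 258.8], [0.0, 353.7, 191.8], [0.0, 0.0, 1.0]] [[0.028, -0.989, 0.144, 0.41], [-1.0, -0.029, -0.005, 0.004], [0.009, -0.144, -0.99, 0.971], [0.0, 0.0, 0.0, 1.0]]
tube [116. 177.] 0.88
tube [137. 281.] 0.82
cradle [258. 190.] 0.6
0.3 [-0.8466373  -0.12522235  0.45447205] [[-0.0, -0.296, 0.955], [0.001, 0.955, 0.296], [-1.0, 0.001, -0.0]]
```

View pics/scene0.png

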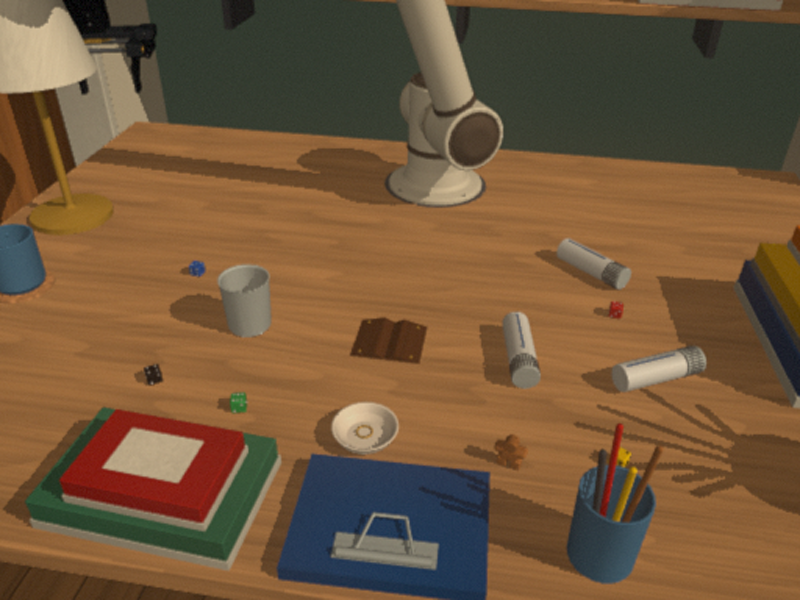

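View pics/top0.png

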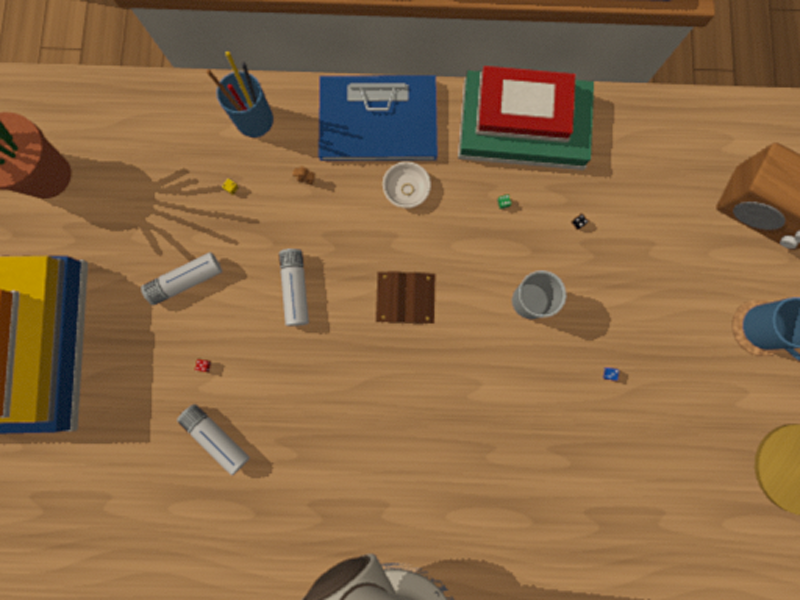

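Candidates that look like the tube, in the 800x600 top view, are A (293,287), B (180,278) and C (212,440). The robot's right is image right, so A is farthest right. I'll check it in a crop and measure it.

```bash
cat > h.py <<'E'
from station import r, viewer, spotter
import cv2, numpy as np
from scipy.optimize import least_squares
def cloud(n,d):
    c=viewer.camera_params(n);K=c["mtx"];T=c["pose"]
    v,u=np.mgrid[0:384,0:512]
    P=np.stack([(u-K[0,2])/K[0,0]*d,(v-K[1,2])/K[1,1]*d,d],-1)
    W=P@T[:3,:3].T+T[:3,3]; W[d<=0]=np.nan; return W
def proj(n,p):
    c=viewer.camera_params(n);q=np.linalg.inv(c["pose"])@np.append(p,1);m=c["mtx"]@q[:3];return m[:2]/m[2]
def fit(P,zc=None):
    # cylinder fit r=.02: axis point (x at mean y-plane), angle, height
    m=P.mean(0)
    def res(q):
        a=np.array([np.cos(q[3]),np.sin(q[3]),0]);D=P-q[:3]
        D=D-np.outer(D@a,a); return np.linalg.norm(D,axis=1)-.02
    _,_,V=np.linalg.svd((P-m)[:,:2]);a0=np.arctan2(V[0,1],V[0,0])
    s=least_squares(lambda q:np.append(res(q),((q[:2]-m[:2])@[np.cos(q[3]),np.sin(q[3])])),[m[0],m[1],m[2]-.015,a0],loss='soft_l1',f_scale=.002)
    q=s.x;a=np.array([np.cos(q[3]),np.sin(q[3]),0]);t=(P-q[:3])@a
    lo,hi=np.percentile(t,[.5,99.5]);return q[:3]+a*(lo+hi)/2,np.degrees(q[3]),hi-lo,np.abs(s.fun).mean()
E
python3 - <<'E'
from h import *
for n in ("top","scene"):
    z=np.load(f"pics/{n}0.npz");W=cloud(n,z["d"])
    g=W[np.isfinite(W[...,2])];g=g[(abs(g[:,0]-.35)<.1)&(abs(g[:,1])<.15)];print(n,"table z",np.median(g[:,2]),g[:,2].std())
    for k in ("tube","cradle"):
        for q in spotter.trace(n,k):
            m=q["mask"];P=W[m];P=P[np.isfinite(P[:,2])&(P[:,2]>(.010 if k=="tube" else .002))]
            print(k,round(q["conf"],2),np.round(q["centre"]),m.sum(),np.round(P.mean(0),3),np.round(P.max(0),3))
            if k=="tube": c,a,L,e=fit(P);print("   ",np.round(c,4),a,L,e)
            else:
                uv=W[m][:,:2]; uv=uv[np.isfinite(uv[:,0])].astype(np.float32); R=cv2.minAreaRect(uv*1000);print("  ",R)
    if n=="top":
        im=cv2.resize(z["p"][140:230,160:300,::-1],(784,504),interpolation=cv2.INTER_CUBIC);cv2.imwrite("pics/crop.png",im)
        for nm in ("dish","cup","meeple"):
            for q in spotter.trace(n,nm)[:1]: print(nm,np.round(np.nanmean(W[q["mask"]],0),3))
E
```

```text
top table z 0.00034622899349251446 0.0017221074194039322
tube 0.87 [138. 279.] 878 [0.307 0.309 0.035] [0.359 0.372 0.044]
    [0.3042 0.3124 0.0202] -131.11969230957212 0.12884112664752154 0.0012021935361619081
tube 0.66 [187. 187.] 727 [0.563 0.191 0.036] [0.632 0.221 0.044]
    [0.5647 0.1936 0.0203] -171.42679540466824 0.12896847705357017 0.0012460462967966012
tube 0.66 [115. 178.] 798 [0.572 0.384 0.035] [0.621 0.451 0.044]
    [0.5754 0.3874 0.0203] 118.94686162210813 0.12904592367671924 0.0013660300788618247
cradle 0.95 [257. 189.] 1219 [ 0.556 -0.002  0.007] [0.602 0.052 0.015]
   ((557.3919677734375, -0.187774658203125), (93.92186737060547, 103.36793518066406), 1.5663695335388184)
dish [0.762 0.002 0.011]
cup [ 0.561 -0.229  0.042]
meeple [ 0.432 -0.356  0.018]
scene table z 0.0010322530821865183 0.0012905691029883079
tube 0.98 [382. 171.] 778 [0.318 0.313 0.03 ] [0.364 0.375 0.044]
    [0.3046 0.3149 0.0207] 48.65843679586586 0.13060683666563822 0.002014265695278313
tube 0.77 [419. 237.] 1060 [0.587 0.385 0.032] [0.623 0.453 0.044]
    [0.5749 0.3874 0.0205] -61.20034034954779 0.12883445862884396 0.0017544559700774455
tube 0.67 [333. 226.] 806 [0.582 0.194 0.034] [0.636 0.222 0.044]
    [0.5668 0.1951 0.0206] 8.244418302979648 0.13105425669953408 0.0022209304194314686
cradle 0.88 [250. 215.] 1059 [0.561 0.    0.007] [0.604 0.05  0.014]
   ((555.8319091796875, -1.9525909423828125), (97.4797134399414, 102.9324951171875), 1.2502673864364624)
```

View pics/crop.png

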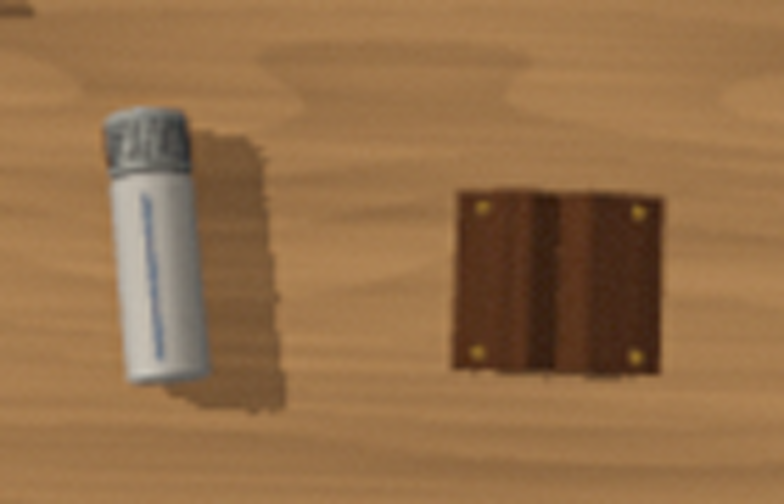

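Tube A is a bare silver tube with its cap at +x, at about (0.565, 0.194, 0.020) with yaw about 8.4°. The cradle is at about (0.557, -0.001) with yaw about 1.4°. The fitted heights, lengths and sizes match the given ones. I'll move above and behind the tube, with the jaws along world x.

Call:
move_arm(
  series=[
    [[0,0,0.6,0.45,0.95,0,1],[0,0,0.6,0.45,0.95,0,1],[0,0,0.6,0.45,0.95,0,1],[0,0,0.6,0.45,0.95,0,1],[0,0,0.6,0.45,0.95,0,1],[0,0,0.6,0.45,0.95,0,1],[0,0,0.6,0.45,0.95,0,1],[0,0,0.6,0.45,0.95,0,1],[0,0,0.6,0.45,0.95,0,1],[0,0,0.6,0.45,0.95,0,1],[0,0,0.6,0.45,0.95,0,1],[0,0,0.6,0.45,0.95,0,1],[0,0,0.6,0.45,0.95,0,1],[0,0,0.6,0.45,0.95,0,1],[0,0,0,0,0,0,1]],
  ],
)

```text
time_s: 2.52
tcp_pos: [0.558, 0.2, 0.2947]
ee_rot: [[0.013, -0.998, 0.057], [0.005, 0.058, 0.998], [-1.0, -0.013, 0.006]]
wrist_force: [0.3, -0.6, -0.4]
gripper_width: 0.999
```

Call:
move_arm(
  series=[
    [[-0.04,0.09,0,0.12,0.9,0,1],[0,0,0,0,0,-0.7,1],[0,0,0,0,0,-0.9,1],[0,0,0,0,0,-0.9,1],[0,0,0,0,0,-0.7,1],[0,0,0,0,0,-0.3,1],[0,0,0,0,0,0,1]],
  ],
)

```text
time_s: 3.4
tcp_pos: [0.5644, 0.2521, 0.0816]
ee_rot: [[0.004, -0.998, 0.061], [0.001, 0.061, 0.998], [-1.0, -0.004, 0.001]]
wrist_force: [-1.0, -0.5, 0.3]
gripper_width: 1.001
```

```bash
cat > look.py <<'E'
import sys
from h import *
tag=sys.argv[1]
for n in ("top","scene"):
    p,d=viewer.capture(n);W=cloud(n,d)
    u,v=(int(a) for a in proj(n,[.57,.1,.02]))
    y0=max(0,v-100);x0=max(0,u-130);cv2.imwrite(f"pics/{n}{tag}.png",cv2.resize(p[y0:y0+200,x0:x0+260,::-1],(780,600),interpolation=cv2.INTER_CUBIC))
    for q in spotter.trace(n,"tube"):
        m=q["mask"];P=W[m];P=P[np.isfinite(P[:,2])&(P[:,2]>.010)&(P[:,2]<.06)]
        if len(P)<60: continue
        c,a,L,e=fit(P)
        a=(a+90)%180-90
        if c[1]<.29: print(n,round(q["conf"],2),len(P),np.round(c,4),round(a,1),round(L,3),round(e,4))
s=r.sense();print(s["time_s"],np.round(s["tcp_pos"],4),np.round(s["wrist_force"],1),"yaw",np.degrees(np.arctan2(-s["ee_rot"][1][1],-s["ee_rot"][0][1])).round(1))
E
python3 look.py 1
```

```text
top 0.8 705 [0.5643 0.1936 0.0203] 8.4 0.128 0.0013
scene 0.56 798 [0.5672 0.1951 0.0205] 8.5 0.13 0.0021
3.6 [0.566  0.2536 0.0846] [ 0.2 -0.4  0.1] yaw -3.5
```

Call:
move_arm(
  series=[
    [[0,0,0,0,-0.15,0,1],[0,0,0,0,-0.15,0,1],[0,0,0,0,-0.12,0,1],[0,0,0,0,-0.12,0,1],[0,0,0,0,-0.12,0,1],[0,0,0,0,-0.12,0,1],[0,0,0,0,0,0,1]],
  ],
)

```text
time_s: 4.47
tcp_pos: [0.5668, 0.2035, 0.0876]
ee_rot: [[0.014, -0.998, 0.061], [0.008, 0.061, 0.998], [-1.0, -0.013, 0.008]]
wrist_force: [-1.0, 0.2, 0.1]
gripper_width: 0.999
```

```bash
python3 look.py 2
```

```text
top 0.97 704 [0.5691 0.1558 0.0203] 7.4 0.128 0.0013
scene 0.85 744 [0.5718 0.1536 0.0206] 7.5 0.131 0.0022
4.675 [0.567  0.2044 0.0877] [-0.9 -0.1  0.5] yaw -3.5
```

View pics/scene2.png

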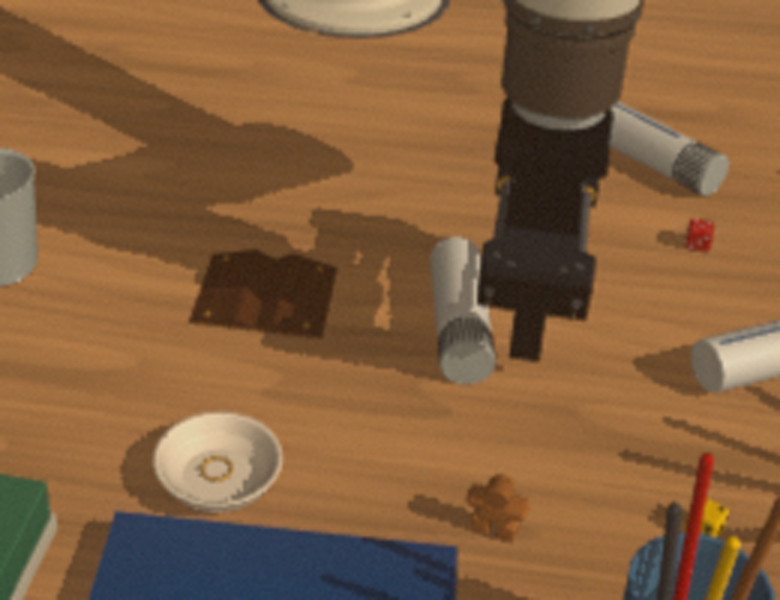

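The tube rolled freely for 40 mm and kept its yaw of 7.4°. I'll push more slowly and let the cradle slope square it up. Any axial offset left over can be nudged out once it is in the groove.

Call:
move_arm(
  series=[
    [[-0.06,0.1,0.3,0.1,-0.15,0,1],[0,0,0.2,0.08,-0.1,0,1],[0,0,0,0,-0.08,0,1],[0,0,0,0,-0.08,0,1],[0,0,0,0,-0.08,0,1],[0,0,0,0,-0.08,0,1],[0,0,0,0,-0.08,0,1],[0,0,0,0,-0.08,0,1],[0,0,0,0,-0.08,0,1],[0,0,0,0,-0.08,0,1],[0,0,0,0,0,0,1]],
  ],
)

```text
time_s: 6.05
tcp_pos: [0.5774, 0.1495, 0.0876]
ee_rot: [[-0.001, -1.0, -0.013], [-0.0, -0.013, 1.0], [-1.0, 0.001, -0.0]]
wrist_force: [-0.8, 0.1, 0.3]
gripper_width: 1.0
```

```bash
python3 look.py 3
```

```text
top 0.75 628 [0.5752 0.1074 0.0201] 6.9 0.128 0.0012
scene 0.83 634 [0.5781 0.1072 0.0206] 7.1 0.13 0.0025
6.25 [0.5774 0.1501 0.0877] [-0.  -0.3 -0.2] yaw 0.8
```

Call:
move_arm(
  series=[
    [[0,0,0,0.04,-0.08,0,1],[0,0,0,0,-0.07,0,1],[0,0,0,0,-0.07,0,1],[0,0,0,0,-0.07,0,1],[0,0,0,0,-0.07,0,1],[0,0,0,0,-0.07,0,1],[0,0,0,0,-0.07,0,1],[0,0,0,0,-0.07,0,1],[0,0,0,0,-0.07,0,1],[0,0,0,0,-0.07,0,1],[0,0,0,0,-0.07,0,1],[0,0,0,0,-0.07,0,1],[0,0,0,0,0,0,1]],
  ],
)

```text
time_s: 7.88
tcp_pos: [0.5801, 0.0956, 0.0878]
ee_rot: [[0.0, -1.0, -0.014], [-0.0, -0.014, 1.0], [-1.0, -0.0, -0.0]]
wrist_force: [0.7, 0.9, 0.5]
gripper_width: 0.999
```

```bash
python3 look.py 4
```

```text
top 0.81 454 [0.5806 0.0584 0.0205] 6.4 0.126 0.0013
scene 0.6 454 [0.5865 0.0604 0.0204] 6.8 0.126 0.0032
8.075 [0.5801 0.096  0.0877] [-0.2 -0.6 -0.1] yaw 0.8
```

View pics/scene4.png

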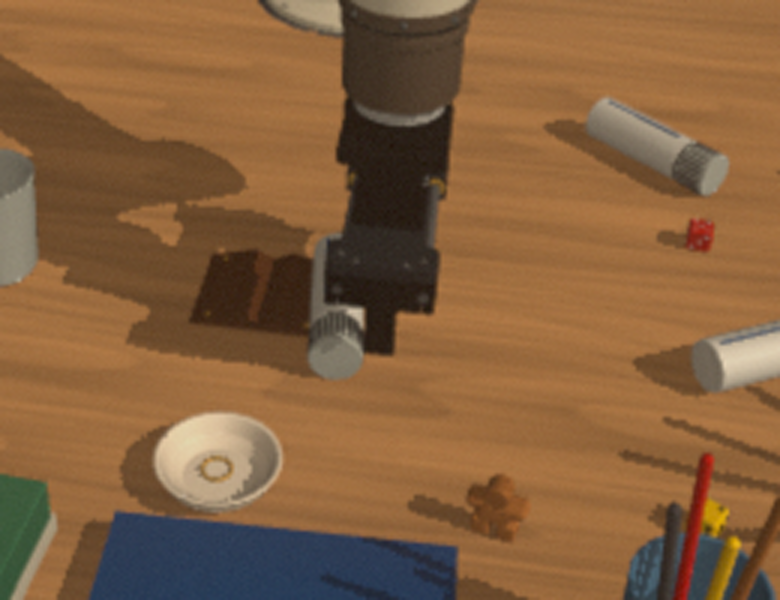

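Call:
move_arm(
  series=[
    [[0,0,0,0.02,-0.07,0,1],[0,0,0,0,-0.07,0,1],[0,0,0,0,-0.07,0,1],[0,0,0,0,-0.07,0,1],[0,0,0,0,-0.07,0,1],[0,0,0,0,-0.07,0,1],[0,0,0,0,0,0,1]],
  ],
)

```text
time_s: 8.95
tcp_pos: [0.5836, 0.0723, 0.0903]
ee_rot: [[0.008, -1.0, -0.015], [0.005, -0.015, 1.0], [-1.0, -0.008, 0.005]]
wrist_force: [0.2, 0.6, -0.3]
gripper_width: 0.999
```

```bash
python3 look.py 5
```

```text
top 0.61 299 [0.5833 0.0414 0.0238] 0.6 0.127 0.0011
scene 0.6 391 [0.6246 0.0424 0.0236] 1.8 0.055 0.0037
scene 0.49 83 [ 0.6984 -0.3117  0.0021] -50.8 0.02 0.0019
9.15 [0.5836 0.0725 0.09  ] [-0.8  1.5  1.6] yaw 0.8
```

View pics/scene5.png

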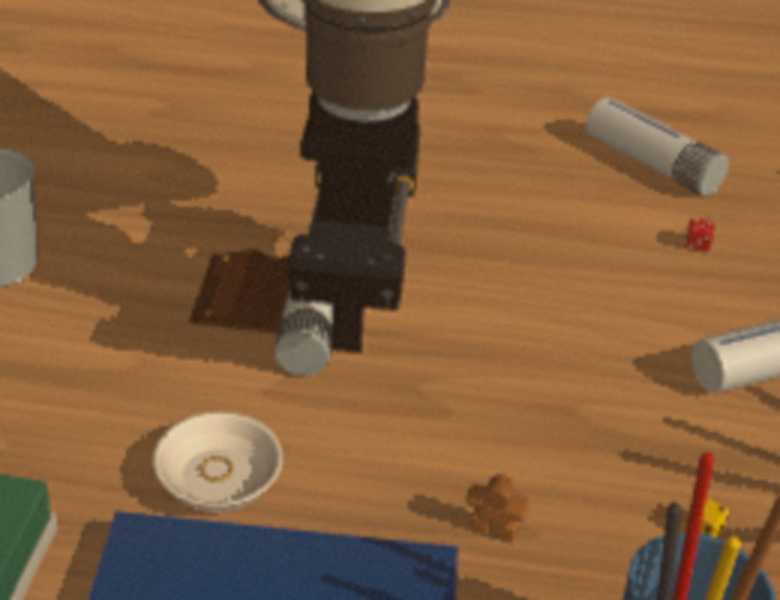

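View pics/top5.png

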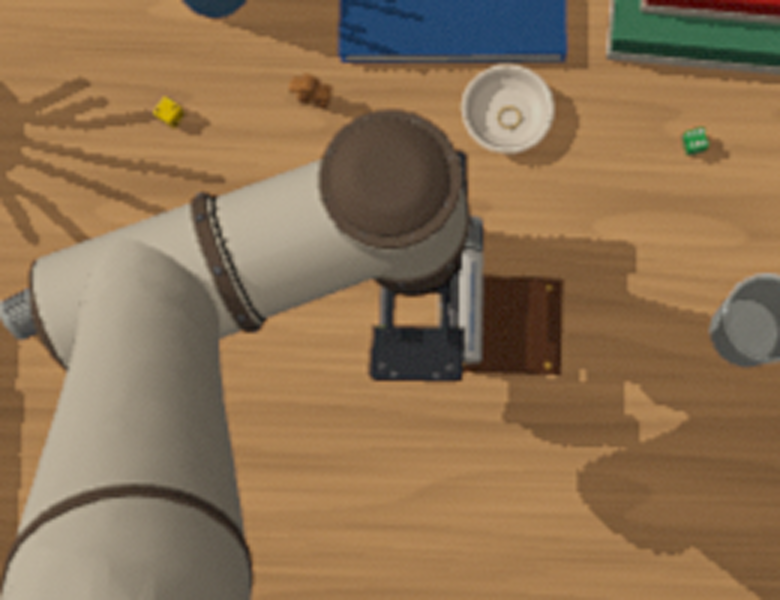

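Call:
move_arm(
  series=[
    [[-0.03,0.06,0.07,0,-0.06,-0.02,1],[0,0,0,0,-0.06,0,1],[0,0,0,0,-0.06,0,1],[0,0,0,0,-0.06,0,1],[0,0,0,0,-0.06,0,1],[0,0,0,0,-0.06,0,1],[0,0,0,0,0,0,1]],
  ],
)

```text
time_s: 10.02
tcp_pos: [0.5844, 0.0499, 0.0892]
ee_rot: [[0.001, -1.0, -0.026], [0.001, -0.026, 1.0], [-1.0, -0.001, 0.001]]
wrist_force: [0.2, 0.8, 1.0]
gripper_width: 1.0
```

```bash
python3 look.py 6
```

```text
top 0.51 198 [0.5751 0.0188 0.0303] 1.8 0.106 0.0011
scene 0.59 361 [0.6326 0.0209 0.0292] -86.8 0.039 0.0028
10.225 [0.5841 0.0501 0.089 ] [0.3 0.4 0.3] yaw 1.5
```

Call:
move_arm(
  series=[
    [[0,0,0,0,-0.05,0,1],[0,0,0,0,-0.05,0,1],[0,0,0,0,-0.03,0,1],[0,0,0,0,0,0,1],[0,0,0,0,0,0,1]],
  ],
)

```text
time_s: 10.85
tcp_pos: [0.583, 0.0408, 0.0881]
ee_rot: [[-0.003, -1.0, -0.026], [-0.0, -0.026, 1.0], [-1.0, 0.003, -0.0]]
wrist_force: [0.1, 0.0, -0.6]
gripper_width: 0.998
```

```bash
python3 look.py 7
```

```text
top 0.67 388 [ 0.5853 -0.0012  0.0248] -0.2 0.128 0.0011
scene 0.68 382 [ 6.193e-01 -4.000e-04  2.490e-02] 1.7 0.068 0.0037
11.05 [0.5831 0.041  0.0881] [-0.7  0.1 -0.9] yaw 1.5
```

View pics/scene7.png

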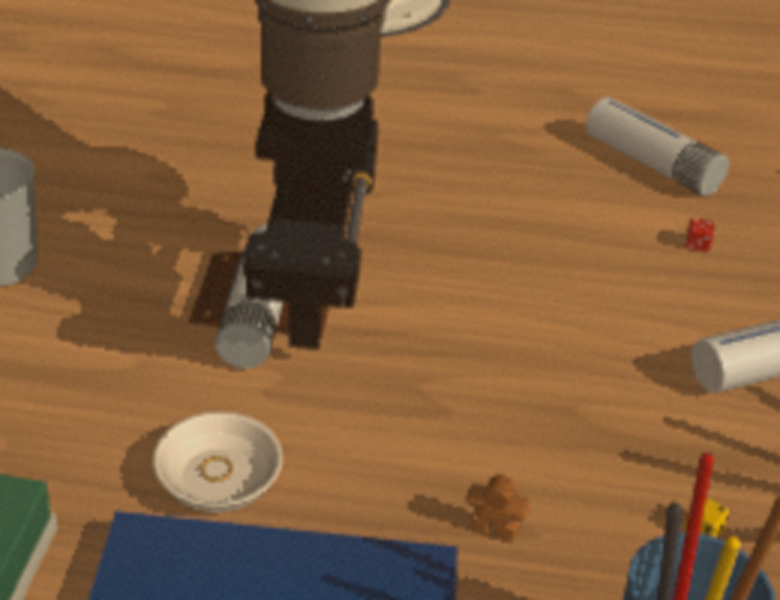

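The tube dropped into the groove at z 0.0248, offset about 27 mm toward +x. I'll retreat, shut the fingers and measure it with a clear view.

Call:
move_arm(
  series=[
    [[0,0,0,0,0.3,0,1],[0,0,0,0,0.3,0.6,1],[0,0,0,0,0.3,1,0.5],[0,0,0,0,0.8,0.9,0],[0,0,0,0,0.9,0,0],[0,0,0,0,0.9,0,0],[0,0,0,0,0.9,0,0],[0,0,0,0,0,0,0]],
  ],
)

```text
time_s: 12.05
tcp_pos: [0.58, 0.3134, 0.237]
ee_rot: [[-0.001, -1.0, -0.029], [0.004, -0.029, 1.0], [-1.0, 0.001, 0.004]]
wrist_force: [0.8, -0.4, -0.5]
gripper_width: 0.398
```

```bash
python3 look.py 8
python3 - <<'E'
from h import *
p,d=viewer.capture("top");W=cloud("top",d)
# cradle: visible dark brown pixels edges near expected
q=spotter.trace("top","cradle")
for k in q[:2]:
    m=k["mask"];P=W[m];print(k["conf"],m.sum(),np.nanpercentile(P,[1,99],axis=0).round(4).tolist())
E
```

```text
top 0.69 711 [ 0.5859 -0.0016  0.0247] 0.2 0.129 0.0012
scene 0.95 796 [ 5.874e-01 -5.000e-04  2.530e-02] -0.0 0.132 0.0022
12.25 [0.5807 0.3082 0.2374] [ 0.8 -1.1  0.7] yaw 1.3
0.92 754 [[0.5118, -0.0495, -0.0013], [0.5996, 0.0498, 0.0117]]
```

View pics/top8.png

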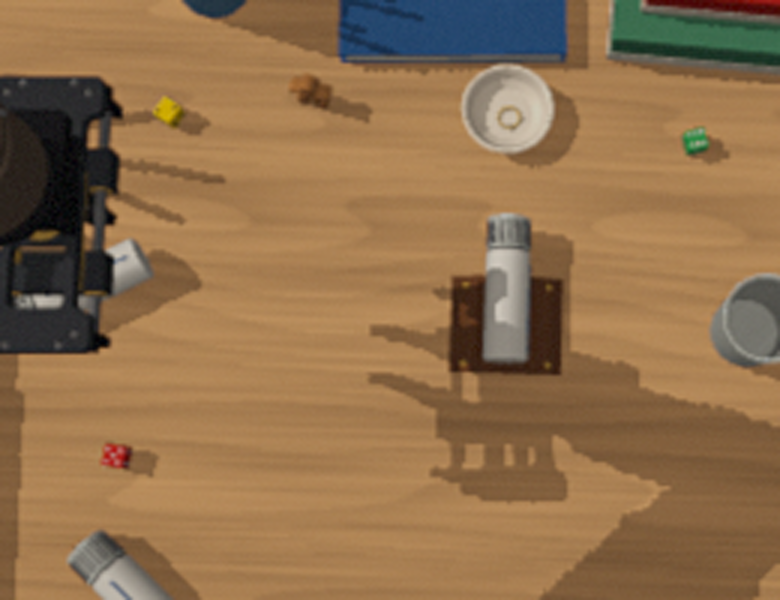

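View pics/scene8.png

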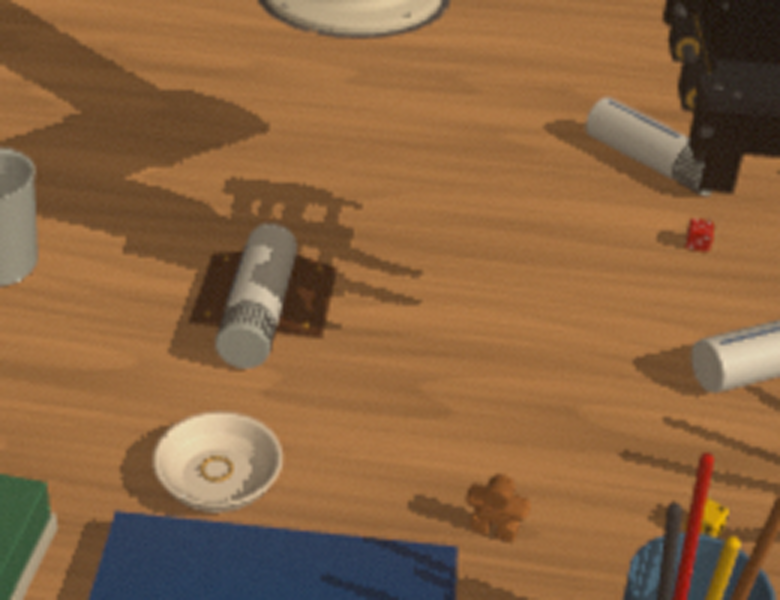

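Call:
move_arm(
  series=[
    [[0,0,0,0.28,-0.86,0,0],[0,0,0,0.28,-0.86,0,0],[0,0,0,0.28,-0.86,0,0],[0,0,0,0.28,-0.86,0,0],[0,0,0,0.28,-0.86,0,0],[0,0,0,0.28,-0.8,0,0],[0,0,0,0,0,0,0],[0,0,0,0,0,0,0]],
  ],
)

```text
time_s: 13.35
tcp_pos: [0.6821, -0.0172, 0.2392]
ee_rot: [[0.0, -1.0, -0.011], [0.003, -0.011, 1.0], [-1.0, -0.0, 0.003]]
wrist_force: [-0.0, -0.1, -0.2]
gripper_width: 0.006
```

Call:
move_arm(
  series=[
    [[0,0,0,0,0.26,0,0],[0,0,0,0,0,-0.8,0],[0,0,0,0,0,-0.8,0],[0,0,0,0,0,-0.6,0],[0,0,0,0,0,-0.3,0],[0,0,0,0,0,0,0]],
  ],
)

```text
time_s: 14.1
tcp_pos: [0.6816, 0.0099, 0.0892]
ee_rot: [[0.008, -1.0, -0.022], [0.005, -0.022, 1.0], [-1.0, -0.008, 0.005]]
wrist_force: [-0.3, -0.4, 1.6]
gripper_width: 0.008
```

```bash
python3 look.py 9
```

```text
top 0.72 463 [ 0.5843 -0.0013  0.0248] 0.4 0.126 0.0013
14.3 [0.6832 0.0091 0.0921] [ 0.1 -0.1  0.4] yaw 1.2
```

View pics/scene9.png

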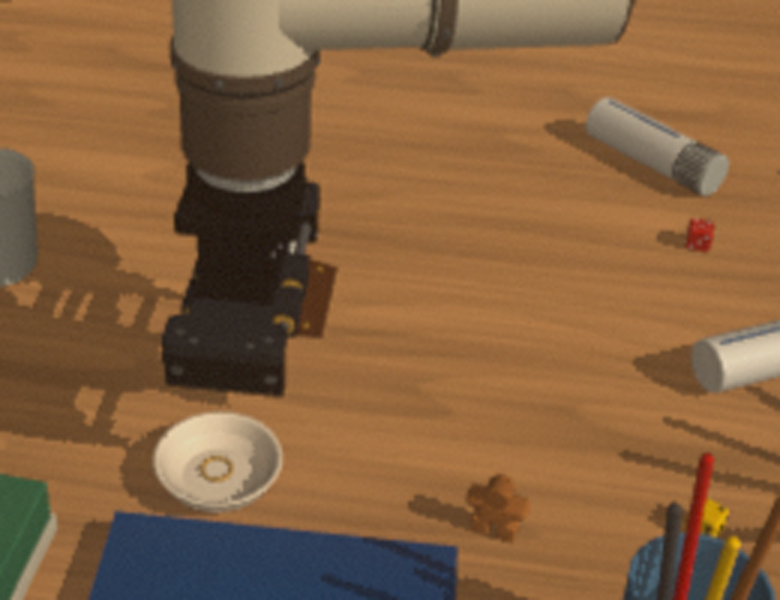

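Call:
move_arm(
  series=[
    [[-0.03,0.06,0,0,-0.17,-0.15,0],[0,0,0,-0.1,0,0,0],[0,0,0,-0.1,0,0,0],[0,0,0,-0.05,0,0,0],[0,0,0,-0.05,0,0,0],[0,0,0,-0.05,0,0,0],[0,0,0,-0.05,0,0,0],[0,0,0,0,0,0,0]],
  ],
)

```text
time_s: 15.3
tcp_pos: [0.6587, -0.0022, 0.0858]
ee_rot: [[0.01, -1.0, -0.02], [0.003, -0.02, 1.0], [-1.0, -0.01, 0.002]]
wrist_force: [-0.1, -0.2, 0.2]
gripper_width: 0.006
```

```bash
python3 look.py 10
```

```text
top 0.78 438 [ 0.5781 -0.0016  0.0248] 0.3 0.117 0.0014
15.5 [ 0.6589 -0.0023  0.0856] [ 1.4 -1.1 -0.6] yaw 1.2
```

Call:
move_arm(
  series=[
    [[0,0,0,-0.06,0,0,0],[0,0,0,-0.06,0,0,0],[0,0,0,-0.06,0,0,0],[0,0,0,-0.06,0,0,0],[0,0,0,-0.06,0,0,0],[0,0,0,-0.06,0,0,0],[0,0,0,0,0,0,0]],
  ],
)

```text
time_s: 16.38
tcp_pos: [0.6361, -0.0022, 0.0858]
ee_rot: [[0.011, -1.0, -0.02], [0.003, -0.02, 1.0], [-1.0, -0.011, 0.003]]
wrist_force: [-0.6, 0.6, 1.0]
gripper_width: 0.003
```

```bash
cat > end.py <<'E'
from h import *
p,d=viewer.capture("top");W=cloud("top",d)
for q in spotter.trace("top","tube"):
    P=W[q["mask"]];P=P[np.isfinite(P[:,2])&(P[:,2]>.03)]
    if len(P)>30 and P[:,1].mean()<.1: print("x range",np.percentile(P[:,0],[.5,99.5]).round(4),"y",P[:,1].mean().round(4),"zmax",np.percentile(P[:,2],95).round(4))
E
python3 look.py 11;python3 end.py
```

```text
top 0.75 422 [ 0.5559 -0.0017  0.0246] 0.2 0.118 0.0012
16.575 [ 0.6365 -0.0022  0.0857] [ 0.1  0.2 -0. ] yaw 1.2
x range [0.4971 0.6157] y -0.0019 zmax 0.046
```

View pics/top11.png

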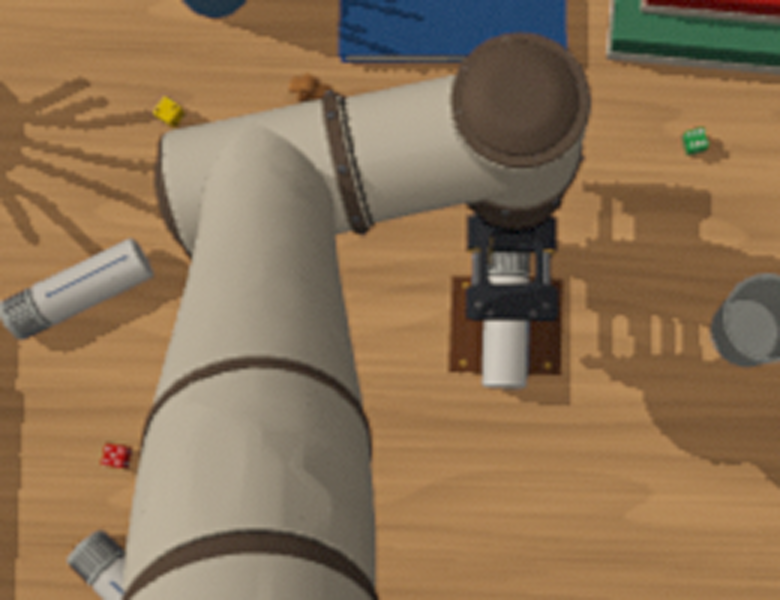

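Call:
move_arm(
  series=[
    [[0,0,0,-0.03,0,0,0],[0,0,0,-0.03,0,0,0],[0,0,0,0,0,0,0],[0,0,0,0.15,0,0,0],[0,0,0,0.3,0,0,0],[0,0,0,0.2,0,0.4,0],[0,0,0,0,0,0.9,0],[0,0,0,0,0.5,0.9,0],[0,0,0,0,1,0,0],[0,0,0,0,1,0,0],[0,0,0,-0.3,1,0,0],[0,0,0,-0.3,1,0,0],[0,0,0,0,0,0,0]],
  ],
)

```text
time_s: 18.3
tcp_pos: [0.6397, 0.2721, 0.2219]
ee_rot: [[0.012, -1.0, -0.017], [0.004, -0.017, 1.0], [-1.0, -0.012, 0.004]]
wrist_force: [-0.0, 0.4, -0.2]
gripper_width: 0.005
```

```bash
python3 look.py 12;python3 end.py
python3 - <<'E'
from h import *
p,d=viewer.capture("top");W=cloud("top",d)
# zoomed picture + compare edges of cradle in image along its sides at the same column style
cv2.imwrite("pics/zoom12.png",cv2.resize(p[150:235,210:310,::-1],(700,595),interpolation=cv2.INTER_CUBIC))
k=spotter.trace("top","cradle")
for q in k[:1]:
    P=W[q["mask"]];P=P[np.isfinite(P[:,2])];print("cradle x",np.percentile(P[:,0],[.5,99.5]),"y",np.percentile(P[:,1],[.5,99.5]))
pc,dc=viewer.capture("scene");Ws=cloud("scene",dc)
for q in spotter.trace("scene","cradle")[:1]:
    P=Ws[q["mask"]];P=P[np.isfinite(P[:,2])&(P[:,2]<.012)];print("scene cradle x",np.percentile(P[:,0],[.5,99.5]),"y",np.percentile(P[:,1],[.5,99.5]))
E
```

```text
top 0.81 712 [ 0.5587 -0.0015  0.0247] 0.0 0.129 0.0011
scene 0.61 765 [ 5.615e-01 -4.000e-04  2.540e-02] 0.1 0.131 0.0022
scene 0.56 562 [ 0.5601 -0.2246  0.0365] 37.5 0.072 0.0069
18.5 [0.6411 0.2667 0.2218] [-0.1 -1.1 -0.2] yaw 0.6
x range [0.4944 0.6231] y -0.0015 zmax 0.0464
cradle x [0.51220031 0.59916814] y [-0.05219621  0.04996427]
scene cradle x [0.51085924 0.60248836] y [-0.05088744  0.05073502]
```

View pics/zoom12.png

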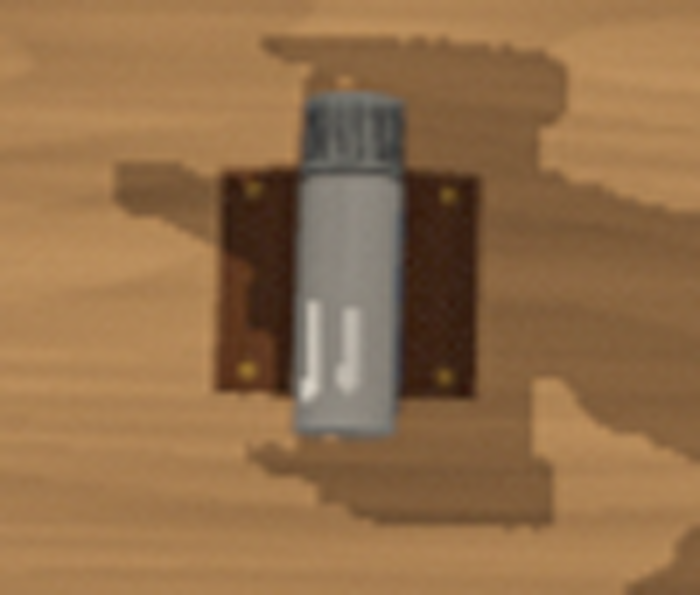

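Run:
```python
from h import *
def onplane(n,uv,z):
    c=viewer.camera_params(n);K=c["mtx"];T=c["pose"]
    ray=T[:3,:3]@np.array([(uv[0]-K[0,2])/K[0,0],(uv[1]-K[1,2])/K[1,1],1]);return (T[:3,3]+ray*(z-T[2,3])/ray[2]).round(4)
px=lambda a:((a[0]+.5)/7-.5+210,(a[1]+.5)/7-.5+150)
for s in [(254,189),(449,194),(247,370),(445,376)]: print("screw",onplane("top",px(s),.0035))
print("cap end",onplane("top",px((354,93)),.0446))
for xc in (.556,.5565,.558,.56):
  for dx,z in((.065,.0446),(-.065,.0446),(-.065,.0246),(-.065,.006)):
    u,v=proj("top",[xc+dx,-.001,z]);print(xc,dx,z,((u+.5-210)*7-.5).round(1),((v+.5-150)*7-.5).round(1))
```

```text
screw [0.5922 0.036  0.0035]
screw [ 0.5925 -0.0415  0.0035]
screw [0.5198 0.0363 0.0035]
screw [ 0.5197 -0.0416  0.0035]
cap end [ 0.6229 -0.0024  0.0446]
0.556 0.065 0.0446 350.3 97.7
0.556 -0.065 0.0446 340.5 436.8
0.556 -0.065 0.0246 340.1 441.4
0.556 -0.065 0.006 339.8 445.4
0.5565 0.065 0.0446 350.3 96.4
0.5565 -0.065 0.0446 340.6 435.5
0.5565 -0.065 0.0246 340.2 440.1
0.5565 -0.065 0.006 339.8 444.2
0.558 0.065 0.0446 350.4 92.6
0.558 -0.065 0.0446 340.7 431.5
0.558 -0.065 0.0246 340.3 436.2
0.558 -0.065 0.006 339.9 440.3
0.56 0.065 0.0446 350.6 87.5
0.56 -0.065 0.0446 340.9 426.1
0.56 -0.065 0.0246 340.4 430.9
0.56 -0.065 0.006 340.1 435.2
```

From the screws the cradle centre is at x≈0.556, and the tube's middle is at about 0.5585. The overhangs are roughly 22.5 and 17.5 mm, so I'll do one more nudge of about 2 mm.

Call:
move_arm(
  series=[
    [[0,0,0,0.14,-0.9,0,0],[0,0,0,0.14,-0.9,0,0],[0,0,0,0.14,-0.9,0,0],[0,0,0,0.14,-0.9,0,0],[-0.03,0.09,0,0.1,-0.8,0,0],[0,0,0,0,0,0,0],[0,0,0,0,0,0,0]],
  ],
)

```text
time_s: 19.68
tcp_pos: [0.6813, -0.0075, 0.2226]
ee_rot: [[0.001, -1.0, -0.008], [-0.0, -0.008, 1.0], [-1.0, -0.001, -0.0]]
wrist_force: [0.0, 0.5, 0.9]
gripper_width: 0.002
```

Call:
move_arm(
  series=[
    [[0,0,0,0,0.06,-0.8,0],[0,0,0,0,0,-0.8,0],[0,0,0,0,0,-0.45,0],[0,0,0,0,0,-0.15,0],[0,0,0,0,0,0,0],[0,0,0,0,0,0,0]],
  ],
)

```text
time_s: 20.42
tcp_pos: [0.6829, 0.0027, 0.0915]
ee_rot: [[0.01, -1.0, -0.016], [0.001, -0.016, 1.0], [-1.0, -0.01, 0.001]]
wrist_force: [-0.0, -0.3, 0.1]
gripper_width: 0.007
```

Call:
move_arm(
  series=[
    [[0,0,0,-0.1,-0.08,-0.1,0],[0,0,0,-0.15,0,0,0],[0,0,0,-0.15,0,0,0],[0,0,0,-0.1,0,0,0],[0,0,0,-0.05,0,0,0],[0,0,0,0,0,0,0]],
  ],
)

```text
time_s: 21.18
tcp_pos: [0.6483, -0.0024, 0.0887]
ee_rot: [[0.016, -1.0, -0.016], [0.002, -0.016, 1.0], [-1.0, -0.016, 0.002]]
wrist_force: [-0.0, -0.5, -0.2]
gripper_width: 0.004
```

```bash
python3 end.py; python3 -c "
from station import r
s=r.sense();print(s['tcp_pos'],s['ee_rot'][0])"
```

```text
x range [0.4945 0.6231] y -0.002 zmax 0.0462
[ 0.64862607 -0.00234771  0.08858234] [ 0.01571344 -0.99975086 -0.01585292]
```

Call:
move_arm(
  series=[
    [[0,0.1,0,-0.08,0,0,0],[0,0,0,-0.08,0,0,0],[0,0,0,-0.05,0,0,0],[0,0,0,-0.03,0,0,0],[0,0,0,0,0,0,0]],
  ],
)

```text
time_s: 21.9
tcp_pos: [0.6334, -0.0024, 0.0882]
ee_rot: [[0.0, -1.0, -0.016], [0.002, -0.016, 1.0], [-1.0, -0.001, 0.002]]
wrist_force: [-0.0, 1.1, -0.2]
gripper_width: 0.009
```

```bash
python3 end.py; python3 -c "
from station import r
s=r.sense();print(s['tcp_pos'],s['ee_rot'][0])"
```

```text
x range [0.4944 0.6127] y -0.0016 zmax 0.0467
[ 0.63366317 -0.00231615  0.08831196] [ 7.90176461e-04 -9.99875098e-01 -1.57849096e-02]
```

Not moved yet, so I'll advance about 2.5 mm more and then measure.

Call:
move_arm(
  series=[
    [[0,0,0,-0.025,0,0,0],[0,0,0,-0.02,0,0,0],[0,0,0,0,0,0,0]],
  ],
)

```text
time_s: 22.38
tcp_pos: [0.6316, -0.0022, 0.0885]
ee_rot: [[0.003, -1.0, -0.016], [0.002, -0.016, 1.0], [-1.0, -0.003, 0.002]]
wrist_force: [-0.2, -0.6, -0.3]
gripper_width: 0.006
```

```bash
python3 end.py; python3 -c "
from station import r
s=r.sense();print(s['tcp_pos'],s['ee_rot'][0])"
```

```text
x range [0.4935 0.6099] y -0.0021 zmax 0.0459
[ 0.63152267 -0.00220596  0.08845314] [ 0.00238893 -0.99987056 -0.01591093]
```

Moved about 1 mm. I'll go 1.5 mm more, then retreat.

Call:
move_arm(
  series=[
    [[0,0,0,-0.025,0,0,0],[0,0,0,0,0,0,0],[0,0,0,0.15,0,0,0],[0,0,0,0.3,0,0,0],[0,0,0,0.2,0,0.4,0],[0,0,0,0,0,0.9,0],[0,0,0,0,0.5,0.9,0],[0,0,0,0,1,0,0],[0,0,0,0,1,0,0],[0,0,0,-0.3,1,0,0],[0,0,0,-0.3,1,0,0],[0,0,0,0,0,0,0],[0,0,0,0,0,0,0]],
  ],
)

```text
time_s: 24.1
tcp_pos: [0.6363, 0.2721, 0.2241]
ee_rot: [[0.001, -1.0, -0.013], [0.003, -0.013, 1.0], [-1.0, -0.001, 0.003]]
wrist_force: [0.7, -0.7, 0.1]
gripper_width: 0.007
```

```bash
python3 look.py 13; python3 end.py
python3 - <<'E'
from h import *
p,d=viewer.capture("top")
cv2.imwrite("pics/zoom13.png",cv2.resize(p[150:235,210:310,::-1],(700,595),interpolation=cv2.INTER_CUBIC))
W=cloud("top",d)
for nm in ("dish","cup","meeple"):
    for q in spotter.trace("top",nm)[:1]: print(nm,np.round(np.nanmean(W[q["mask"]],0),3))
E
```

```text
top 0.84 689 [ 0.5545 -0.0015  0.0246] -0.0 0.126 0.0012
scene 0.58 754 [ 0.5577 -0.0006  0.0253] -0.1 0.131 0.0022
scene 0.52 91 [0.2738 0.2791 0.0207] 45.0 0.034 0.0014
scene 0.33 566 [ 0.558  -0.2223  0.0357] 30.0 0.072 0.0071
24.3 [0.6367 0.2706 0.2243] [ 0.3 -0.3  1. ] yaw 0.6
x range [0.4915 0.6202] y -0.0016 zmax 0.0463
dish [0.761 0.003 0.012]
cup [ 0.56  -0.229  0.04 ]
meeple [0.768 0.186 0.024]
```

View pics/zoom13.png

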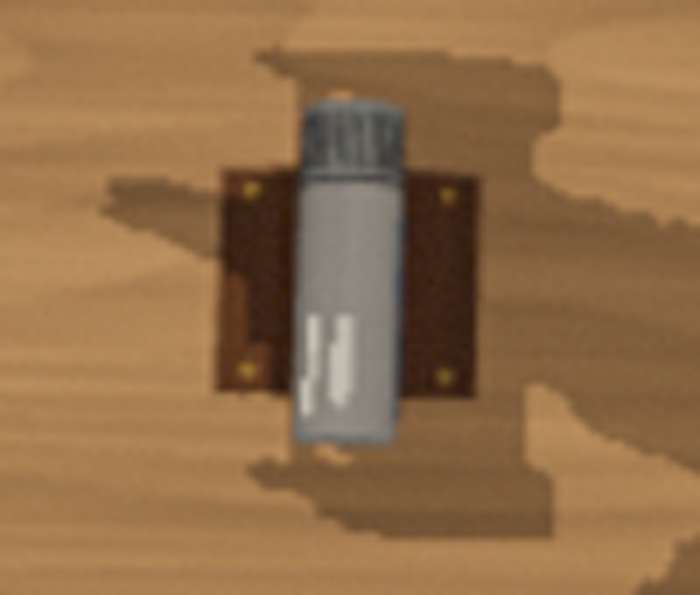

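View pics/scene13.png

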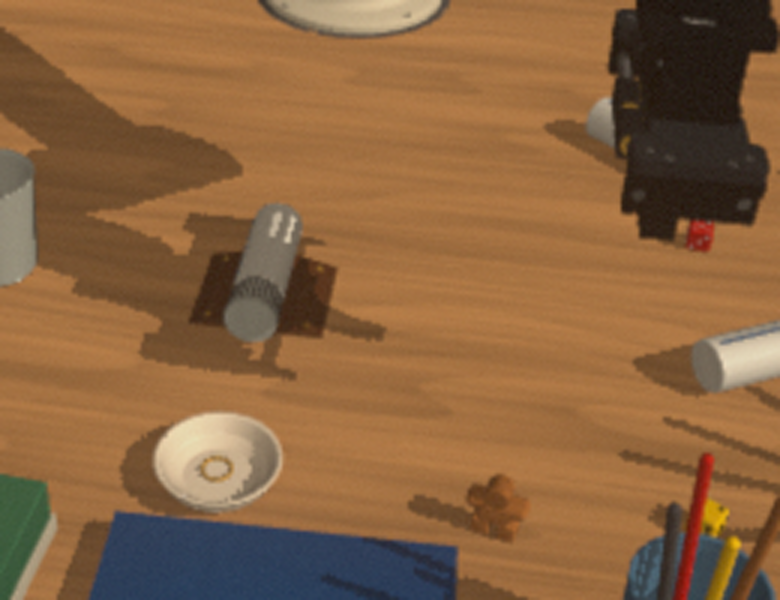

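The tube's middle is at x≈0.556 and the cradle's centre is at 0.556. It lies seated at z 0.0246 and aligned, and the bystanders haven't moved.

```bash
python3 -c "
from station import r
r.finish_job();print(r.sense()['time_s'])"
```

```text
the job is handed in; nothing more can be done
the job is handed in; nothing more can be done
```

The silver tube is seated in the V groove, centred and at rest, and the job is handed in at about 24 s of the 67 s allowed.

**What I did:** I took the tube farthest to the robot's right and rolled it along the ledge with two open fingertips pushing from behind. The cradle's slope squared it up and it dropped into the groove about 29 mm off-centre. I then slid it along the groove to the middle with the shut fingertips against its cap end. It was never gripped or lifted.

**Last checks:**

| Check | Tube | Target |
|---|---|---|
| Middle along the groove (x) | about 0.556 m | 0.556 m, from the cradle's screws |
| Height of the axis | 24.6 mm | 24.6 mm |
| Yaw | about 0° | about 0°, from the cradle's screws |

- **Overhang:** both ends overhang by about 20 mm, within about 2 mm.
- **Bystanders:** the dish and cup measured within 2 mm of where they started. I checked the meeple and dice by eye only: nothing I could see had moved, but I did not look at the blue, black and green dice again in the last pictures.
- **Forces:** wrist force read no more than about 2 N at every check. The arm was clear of everything at hand-in.

**Readings that disagreed:**
- **Tube middle:** the cylinder fits put it at 0.5545 m (top camera) and 0.5577 m (scene camera), on either side of the end-to-end value of 0.556 m.
- **Cradle yaw:** the first estimate was about 1.4°, while the later screw measurement gave about 0°.
- **Meeple:** the network's first reading was a false detection near the blue die, so I have no measured start position for it.

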